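# Stack the kit boxes and lock the carrier with its ratchet clamp

## Task

First stack the loose lidded kit box squarely on the box in the carrier, so that its base recess drops fully over the lid lugs and it sits flush, and let it go. Then flip the ratchet's direction lever across to the other side, to tighten, and swing the handle back and forth until the jaw holds the lower box against the fence with its sprung rubber pad pressed in well past half of its travel. Leave the lever on tighten and the other things on the bench where they are.

Things in the scene. Friction and masses are not known exactly. Their poses are not given: they have to be found in the camera images.
- upper_box: loose grey lidded box to stack, 62 (own x) x 110 (own y) x 50 high, 0.3 kg; origin: centre of underside. Four lugs 5 high on the lid, within 47 x 95; underside recess 52 x 100, 6.5 deep, fits over a box's lugs with 2.5 play each side. Grip it across the 62; either way round is right. Upright on the bench left of the carrier, in one of three places shared with jar and offcut
- lower_box: identical loose box standing in the carrier between jaw and fence, own y roughly along the carrier's y. Origin: centre of its underside, 12 above the bench; lid face 50 above that, lugs 5 more. The upper box, seated, has its origin 50 above this one
- carrier: fixed plywood bed 120 (own x) x 345 (y -165 to +180) x 12 thick; origin on the bench. Wooden fence at the +y end: inner face y = 165, top 62 above the bench. Aluminium jaw, top 60, slides to +y; its rubber pad's face is at y = 12 when the wheel reads 0. Grey gear case with the ratchet on top at y = -90. Pose varies
- axis (a point): vertical axis of the ratchet, on the carrier at x = 0, y = -90, 70 above the bench (height of the handle bar). Fixed; axes parallel to the carrier's
- handle (a joint): ratchet handle, rad: 0 = points along the carrier's -y; grows clockwise seen from above (world direction = carrier yaw - pi/2 - value). Stops at -0.65 and 0.65; starts within 0.5 of 0. Steel bar 20 wide, top 74 above the bench, free below. On tighten, growing values turn the wheel and close the jaw; on the way back it clicks freely
- grip (a point): middle of the upright round black grip at the handle's end, 130 from the axis, 108 above the bench; diameter 26, from 76 to 132 above the bench. Own x points outward along the handle, z up. Sideways about 4 to 8 N turn the wheel, up to 4 N swing it back
- thumb (a point): on the upright steel post of the direction lever, 105 above the bench; post diameter 14, from 82 to 118 above the bench. It ends a flat lever pivoted about a vertical pin on the handle's centre line, 50 outward from the axis, that reaches 50 back from the pin, so the post is near the axis. Own x points from post to pin
- pawl (a joint): direction lever, rad. Near 0 = loosen (start): post 13 off the handle's centre line to the handle's -y side (handle x outward, z up). 0.52 = tighten: post 13 to its +y side (the carrier's +x when handle = 0). Post angle off the centre line = 0.26 - value. Snaps over at 0.26, then goes on by itself; 2 to 3 N at the post. May stop 0.12 short while tooth rests on tooth
- wheel (a joint): ratchet wheel, rad; grows as the clamp closes, 18 mm of jaw per rad. Starts between 0 and 0.4; stays where left. 16 teeth 0.39 rad apart: up to 0.39 of a first stroke may be lost. Box meets the fence at about 2.4, pad at its stop at about 3.05: 2 to 4 strokes
- pad (a joint): how far the sprung rubber pad on the jaw is pressed in, m: 0 free, 0.012 at its stop. Stays near 0 until the lower box is against the fence. Half is 0.006; 0.008 is a good mark
- jar: bystander: closed glass screw jar with a steel lid, diameter 64, height 68; origin at the centre of its underside
- offcut: bystander: beech offcut 55 x 80 x 38 high; origin at the centre of its underside
- wrench: bystander: flat steel wrench, 160 long, lying along its own x
- tape: bystander: black tape measure 65 x 62 x 34 high; origin at the centre of its underside
- screwdriver: bystander: screwdriver 180 long with a black handle, lying along its own x
- hammer: bystander: hammer 280 long, lying along its own x, handle to -x
- glue: bystander: white glue bottle, diameter 60, 160 high; origin at the centre of its underside
- square: bystander: try square, dark wooden stock 20 x 100 x 16 high at its origin, steel blade 150 long to its +x
Not all that is in view belongs to the job. What is shaped like the upper_box but blue or orange is not meant.

How it is judged (in metres and radians):
On the way, in this order (a step that is already met when the one before it is completed fails the run):
1. the loose box sits flush on the box in the carrier, lugs in its recess, and is let go (z of upper_box in the frame of lower_box between 0.046 and 0.0525 m and horizontal distance between upper_box and lower_box below 0.007 m and angle between the y axis of upper_box and the y axis of lower_box, either way round below 0.08 rad and angle between upper_box's own z axis and vertical below 0.05 rad and contact force between the fingers and upper_box below 0.5 N), for 0.2 s.
2. the direction lever is flipped to tighten (value of joint pawl above 0.32 rad), for 0.1 s.
3. the clamp is tight: the sprung pad is pressed in to half of its travel or more (value of joint pad above 0.0055 m), for 0.2 s.
At the end, for the whole second after the job is handed in: Upper box flush on the lower (undersides 46 to 52.5 mm apart in height, within 7 mm sideways, 0.08 rad of yaw, 0.05 of tilt), both at rest; lever past 0.32 rad to tighten; pad pressed in over 5.5 of its 12 mm; lower box against the fence (its origin past y = 106 mm on the carrier) (z of upper_box in the frame of lower_box between 0.046 and 0.0525 m and horizontal distance between upper_box and lower_box below 0.007 m and angle between the y axis of upper_box and the y axis of lower_box, either way round below 0.08 rad and angle between upper_box's own z axis and vertical below 0.05 rad and value of joint pawl above 0.32 rad and value of joint pad above 0.0055 m and y of lower_box in the frame of carrier above 0.106 m and linear speed of each of upper_box, lower_box below 0.02 m/s); the robot touches nothing.
It fails at once if a bystander (jar, bottle, offcut or tool on the bench) was moved by more than 40 mm (distance of any of jar, offcut, wrench, tape, screwdriver, hammer, glue, square from where it was at the start of the episode above 0.04 m).
It also fails if it takes over 70 s, if anything falls off the work surface, if the arm or the gripper's body presses on something with over 40 N, if the wrist force passes 120 N, or if a joint passes its speed limit or range.

## Robot

A 7-joint arm with a two-finger parallel gripper is mounted at the origin on the work surface. World frame = base frame: x ahead of the robot, y to its left, z up, the work surface at z = 0. Lengths are in mm, angles in rad, forces in N, time in s.
With the tool pointing down it reaches from about 425 to 875 mm from the base axis. Payload 4.7 kg.
Tool frame: the origin (TCP) lies on the centre line of the jaws, within the pads' length; the fingertips stand 11 mm ahead of it and the grasp point (between the pads) lies 8 mm behind it; z points along the fingers, y is the direction in which the jaws open and shut (so a half turn about z gives the same grasp; the last joint's range is limited). The gripper opens to 85 mm and grips with 20 to 120 N. Pads are 22 mm wide; open, the fingers measure 114 mm over their backs; the gripper's body (76 mm by 85 mm) begins 54 mm behind the grasp point. The pads swing forward as they close: fully open they stand 13 mm farther back than shut.
Start: joints at [-1.139, 0.321, -0.07, 1.45, 0.023, 1.371, -0.057], TCP at [263.765, 594.097, 242.349] pointing down, gripper open.
Joint ranges: [-2.86, 2.86], [-0.3, 2.09], [-1.38, 1.24], [0.06, 2.45], [-1.56, 4.7], [0.09, 2.05], [-2.69, 2.69]. Speed limits (rad/s): [2.57, 2.57, 3.14, 3.14, 3.14, 3.14, 3.14].

## Interface

Orientations are given as a unit quaternion [x, y, z, w].
In Python, from plant import bot gives the robot as it stands.
- The arm moves only by the tool step_arm, never from a script. Its argument "motion" is a list of rows, each a list of 7 numbers: the shift along the tool's x, y, z in cm, then the turn, a rotation vector about the tool's x, y, z in degrees, then the closure in counts, from 0 (fully open) to 255 (shut). A call has 1 to 12 rows; each row is the pose to reach, as a shift and turn from the pose commanded when the call began, along the tool's axes at that moment; what a row does not reach only later rows make up. A row lasts 1/10 s, in which the tool goes at most 50 mm and 8.59 degrees, less where a joint would pass 70% of its speed; a pose out of reach is approached as far as the arm can. A call with a gripper value outside its range is refused whole. The fingers move at their own pace and stop on an object; "force" is the grip in N (left out, the last holds). Time passes only in rows, so rows that repeat a pose let the fingers close. It gives the time, the measured TCP pose, the force and the opening at its end, in the units of the state.
- bot.read_state(): the state, without advancing time (a new reading comes with each control period).
- bot.read_camera(name): name is "scene" or "top" or "wrist"; returns a dict with "img" (400x640x3 uint8, red, green, blue), "fx", "fy", "cx", "cy" (pixels), "k1" (the pictures are not rectified: a ray, as slopes to the right and down, at radius r is drawn at 1 + k1 r^2 times it, then the intrinsics apply), "extrinsics" (4x4, takes a point from world to camera coordinates); the wrist camera has in their place "mount" (4x4, takes a point from camera to tool coordinates, whose origin is the TCP and whose axes are the flange's). Camera axes: x right, y up, looking along -z (the intrinsics and any distortion apply to the point x, -y, -z); pixel columns grow to the right and rows downward; lengths in mm; the calibration is good to about 2 mm. A picture is of the moment at which its call begins: read the wrist's pose just before it. There is no depth.
- bot.finish_job(): hands the job in, once; it reports no verdict.
Trained networks look in the newest picture that a camera, given by its name, has taken for a name from the list of things; names that differ only in an ending like _2 or _b are one class to them, and where a whole thing is asked for, a point or a joint stands for the part that bears it (a point fixed in the world has none). Each returns a list of dicts, best first, with "p" (0 to 1); they miss things now and then, are a little off and sometimes report something else, mostly with a low value. They report only what shows in the picture. A call takes as long as a camera call. They do not tell look-alikes from the thing itself.
- bot.spot_in(target, camera): "uv" ([column, row] in pixels, amid what is visible of it).
The state is a dict: "time": time; "qpos": joint angles; "joint_velocities": joint speeds; "tau": joint torques, N m; "tool_pos": TCP position; "orientation": TCP orientation; "force": force on the tool from outside, world axes, zero at the start; "torque": the same for the moment, N m; "grip_width": finger opening in mm.
Only numpy, scipy, OpenCV 4.12 (cv2) and the standard library are available. Lean on these libraries where they do the work, as an engineer would, in place of code of your own. Each camera call takes 0.05 s, during which the arm holds its last target. There are 200 camera calls.

## Working session

There is one attempt and no reset: what is moved stays moved. The work goes in short steps, Python scripts to look and compute and a tool call to move; the robot and the scene stay as the last step left them, time stands still between calls to the robot, and variables do not carry over. Pictures are saved under pics/ and viewed, about 8 in all and at most 12, crops included, and the job is handed in when it is done.

Besides the shell and the picture viewer there is one more tool, called after ">>>" as name([rows], argument=value, ...), one row to a line, values as JSON. step_arm: Moves the arm, as the interface text tells. Its arguments: {"type":"object","properties":{"motion":{"type":"array"},"force":{"type":"number"}},"required":["motion"]}

```bash
mkdir -p pics; ls; cat > h.py <<'E'
import numpy as np, cv2
from scipy.spatial.transform import Rotation as R
from plant import bot
def cam(name):
    s=bot.read_state(); c=bot.read_camera(name)
    if 'extrinsics' in c: E=np.array(c['extrinsics'])
    else:
        T=np.eye(4);T[:3,:3]=R.from_quat(s['orientation']).as_matrix();T[:3,3]=s['tool_pos']
        E=np.linalg.inv(T@np.array(c['mount']))
    c['E']=E; return c
def K(c): return np.array([[c['fx'],0,c['cx']],[0,c['fy'],c['cy']],[0,0,1.]]),np.array([c['k1'],0,0,0,0.])
def proj(c,P):
    F=np.diag([1,-1,-1.]); P=np.atleast_2d(P).astype(float)
    k,d=K(c); r=F@c['E'][:3,:3]; t=F@c['E'][:3,3]
    return cv2.projectPoints(P,cv2.Rodrigues(r)[0],t,k,d)[0][:,0]
def back(c,uv,z):
    k,d=K(c); u=cv2.undistortPoints(np.array(uv,float).reshape(-1,1,2),k,d)[:,0]
    Rw=c['E'][:3,:3].T; o=-Rw@c['E'][:3,3]
    D=np.c_[u[:,0],-u[:,1],-np.ones(len(u))]@Rw.T
    return o+D*((z-o[2])/D[:,2])[:,None]
def save(c,n,crop=None,s=1):
    i=c['img'][:,:,::-1]
    if crop: i=i[crop[1]:crop[3],crop[0]:crop[2]]
    cv2.imwrite('pics/'+n,cv2.resize(i,None,fx=s,fy=s,interpolation=cv2.INTER_CUBIC))
E
python3 - <<'E'
from h import *
np.set_printoptions(suppress=True,precision=1)
s=bot.read_state();print(s)
a=cam('top');b=cam('scene')
i=np.vstack([a['img'],b['img']])[:,:,::-1]
cv2.imwrite('pics/a.png',cv2.resize(i,(480,600)))
save(a,'top.png',s=1.25)
H=dict(upper_box=50,lower_box=62,handle=74,grip=130,thumb=118,carrier=12,jar=68,offcut=38,glue=160,hammer=10)
for n,z in H.items():
    for cn,c in(('top',a),('scene',b)):
        for d in bot.spot_in(n,cn)[:3]: print(n,cn,d['p'],np.array(d['uv']),back(c,d['uv'],z)[0])
E
```

```text
pics
{'time': 0.0, 'qpos': array([-1.1,  0.3, -0.1,  1.5,  0. ,  1.4, -0.1]), 'joint_velocities': array([ 0.,  0.,  0., -0., -0., -0., -0.]), 'tau': array([  0. , -49.4,  -0.4, -31.4,   0. ,   0. ,   0. ]), 'tool_pos': array([263.6, 593.6, 241.2]), 'orientation': array([ 0.2,  1. , -0. , -0. ]), 'force': array([ 1.4, -0.2,  0.4]), 'torque': array([-0.1, -0. , -0. ]), 'grip_width': 85.21475688898106}
upper_box top 0.96 [186.3 237. ] [379.6 446.5  50. ]
upper_box top 0.9 [304.  253.4] [326.5  78.8  50. ]
upper_box top 0.86 [232.4 171.9] [583.4 303.   50. ]
upper_box scene 0.85 [456.6 236. ] [416.8 450.4  50. ]
upper_box scene 0.76 [425.7 160.2] [190.  298.8  50. ]
upper_box scene 0.67 [389.5 275.3] [603.3 308.8  50. ]
lower_box top 0.63 [322.7 185.4] [536.6  19.1  62. ]
lower_box scene 0.72 [303.3 222. ] [552.9  34.2  62. ]
lower_box scene 0.45 [398.  223.6] [451.4 283.5  62. ]
handle top 0.61 [387.3 191.5] [ 514.7 -179.7   74. ]
handle scene 0.67 [239.1 187.1] [ 527.8 -185.4   74. ]
handle scene 0.39 [397.9 222.3] [454.5 281.9  74. ]
grip top 0.91 [386.5 195.7] [ 496.  -168.6  130. ]
grip top 0.26 [280.5 129.1] [699.2 144.8 130. ]
grip scene 0.72 [239.8 183.9] [ 545.9 -162.8  130. ]
grip scene 0.29 [303.8 223.4] [588.5  53.5 130. ]
thumb scene 0.63 [243.  179.2] [ 521.9 -167.9  118. ]
carrier top 0.83 [361.8 191.7] [ 521.5 -106.9   12. ]
carrier top 0.73 [365.5 231.9] [ 392.4 -116.7   12. ]
carrier scene 0.85 [261.9 210.3] [ 542.5 -109.5   12. ]
jar top 0.85 [241.6 219.7] [431.6 270.   68. ]
jar scene 0.79 [402. 222.] [445.5 292.4  68. ]
offcut top 0.92 [195. 192.] [522.1 424.1  38. ]
offcut scene 0.8 [439.2 272.2] [536.9 432.6  38. ]
glue top 0.95 [279.8 130.3] [688.1 144.4 160. ]
glue scene 0.8 [319.2 290.5] [749.3 165.7 160. ]
hammer top 0.98 [341.6 116.2] [770.5 -45.3  10. ]
hammer scene 0.68 [243.2 284.3] [769.5 -50.3  10. ]
```

View pics/top.png

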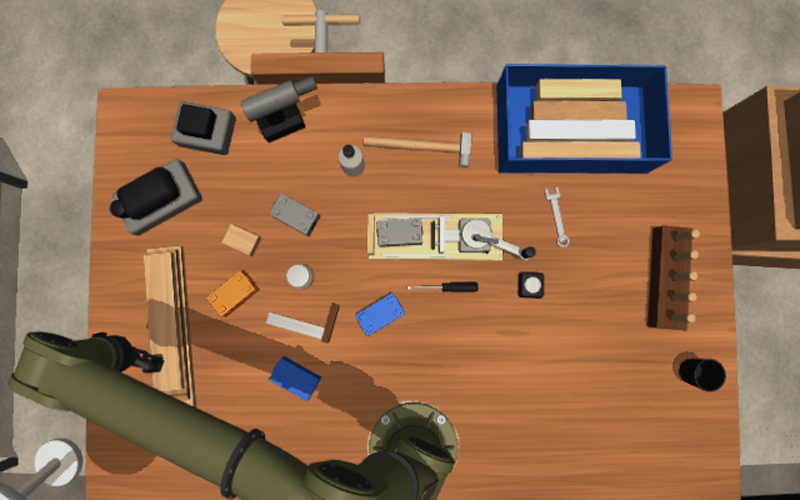

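The grey upper box is at about (236,171) px in the top view, near world (583,303). The carrier lies along world y, with the fence on the left at (297,188) px and the handle end at (424,202) px. The blue and orange boxes are decoys.

```bash
cat >> h.py <<'E'
def mv(p,yaw):
    "shift cm + rotvec deg to reach TCP p, tool down, tool-y along yaw deg (mod 180)"
    s=bot.read_state(); R0=R.from_quat(s['orientation']); best=None
    for k in (0,180):
        a=np.radians(yaw+k); y=np.array([np.cos(a),np.sin(a),0]); z=np.array([0,0,-1.]); x=np.cross(y,z)
        v=(R0.inv()*R.from_matrix(np.c_[x,y,z])).as_rotvec(degrees=True)
        if best is None or np.linalg.norm(v)<np.linalg.norm(best): best=v
    sh=R0.inv().apply(np.array(p)-s['tool_pos'])/10
    print('shift',sh.round(2),'rot',best.round(2),'t',s['time'],'q7',s['qpos'][6].round(2)); return sh,best
E
python3 - <<'E'
from h import *
s=bot.read_state();print(s['orientation'].round(4)); print(R.from_quat(s['orientation']).as_matrix().round(3))
print(bot.read_camera('wrist')['mount'])
c=cam('top'); print(back(c,[[424,202]],132),back(c,[[232,171]],50),back(c,[[320,186]],62))
mv([560,290,250],-22)
E
```

```text
[0.2074 0.9783 0.     0.    ]
[[-0.914  0.406  0.   ]
 [ 0.406  0.914  0.   ]
 [ 0.     0.    -1.   ]]
[[ 8.14170700e-05  9.56907931e-01  2.90391469e-01  7.41966835e+01]
 [ 9.99999945e-01  1.57495359e-05 -3.32268443e-04 -5.96776323e-01]
 [-3.22523840e-04  2.90391480e-01 -9.56907877e-01 -1.31583969e+02]
 [ 0.00000000e+00  0.00000000e+00  0.00000000e+00  1.00000000e+00]]
[[ 476.22403399 -279.20105671  132.        ]] [[586.28383261 304.32109872  50.        ]] [[534.80570525  27.54517048  62.        ]]
shift [-39.42 -15.78  -0.77] rot [ 0.    0.   88.07] t 1.2 q7 -0.06
```

>>> step_arm([
  [-3.5,-1.4,0,0,0,8,0],
  [-7,-2.8,0,0,0,16,0],
  [-10.5,-4.2,0,0,0,24,0],
  [-14,-5.6,0,0,0,32,0],
  [-17.5,-7,0,0,0,40,0],
  [-21,-8.4,0,0,0,48,0],
  [-24.5,-9.8,0,0,0,56,0],
  [-28,-11.2,0,0,0,64,0],
  [-31.5,-12.6,0,0,0,72,0],
  [-35,-14,0,0,0,80,0],
  [-39,-15.5,0,0,0,88,0],
  [-39.4,-15.8,0,0,0,88,0],
])

```text
time: 2.4
tool_pos: [564.2, 283.0, 242.6]
orientation: [0.832, 0.555, 0.0, 0.002]
force: [0.3, -0.5, 0.8]
grip_width: 85.4
```

```bash
python3 - <<'E'
from h import *
c=cam('wrist');save(c,'w1.png')
s=bot.read_state();print(s['tool_pos'],s['qpos'].round(2),s['time'])
for n,z in(('upper_box',50),('lower_box',62)):
    for d in bot.spot_in(n,'wrist')[:3]: print(n,d,back(c,d['uv'],z)[0])
E
```

```text
[562.66769918 284.92221765 242.42184382] [-0.79  0.28  0.34  1.52 -0.09  1.36 -0.83] 2.45
upper_box {'uv': [330.9, 149.6], 'p': 0.95} [593.20260133 304.90991083  50.        ]
upper_box {'uv': [37.2, 277.4], 'p': 0.94} [208.56112044 300.21772012  50.        ]
upper_box {'uv': [96.4, 88.5], 'p': 0.77} [400.01058415 452.36174551  50.        ]
lower_box {'uv': [369.2, 341.6], 'p': 0.79} [549.92249762  69.78831341  62.        ]
```

View pics/w1.png

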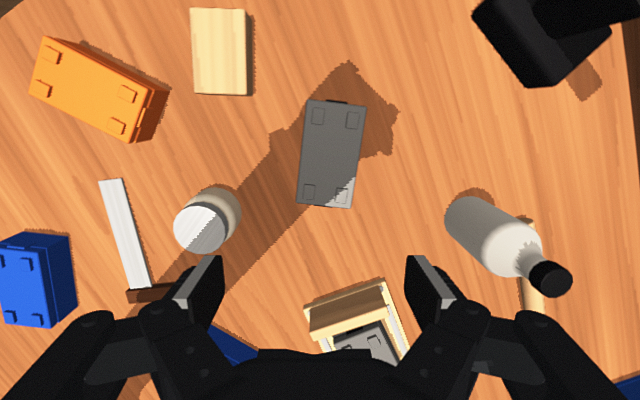

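The wrist view shows the grey upper box with its lid corners at about (308,100), (367,105), (350,208) and (296,202). The carrier fence and lower box are at (355,320).

```bash
python3 - <<'E'
from h import *
c=cam('wrist')
p=back(c,[[308,100],[367,105],[350,208],[296,202]],50)
print(p.round(0)); print([np.linalg.norm(p[i]-p[i-1]).round(1) for i in range(4)])
ctr=p.mean(0); d=(p[0]+p[1]-p[2]-p[3])[:2]; w=(p[1]+p[2]-p[0]-p[3])[:2]
yl=np.degrees(np.arctan2(d[1],d[0]))-90; yw=np.degrees(np.arctan2(w[1],w[0])); print(ctr,yl,yw)
# refine: dark/grey mask segmentation
hsv=cv2.cvtColor(c['img'],cv2.COLOR_RGB2HSV); m=((hsv[...,1]<60)).astype(np.uint8); m[:85]=0;m[215:]=0;m[:,:285]=0;m[:,380:]=0
q=cv2.minAreaRect(np.argwhere(m)[:,::-1].astype(np.float32)); print(q)
mv([ctr[0],ctr[1],180],yl)
E
```

```text
[[584. 368.  50.]
 [637. 341.  50.]
 [584. 246.  50.]
 [532. 274.  50.]]
[np.float64(107.2), np.float64(59.3), np.float64(109.3), np.float64(59.7)]
[584.36640206 307.0562923   50.        ] -29.149875962630837 -27.530790828255153
((337.8499755859375, 158.54998779296875), (59.538394927978516, 104.65180206298828), 8.130102157592773)
shift [2.42 1.78 6.22] rot [-0.06 -0.03  7.33] t 2.6 q7 -0.83
```

>>> step_arm([
  [2.4,1.8,3,0,0,6.5,0],
  [2.4,1.8,7,0,0,6.5,0],
  [2.4,1.8,11,0,0,6.5,0],
  [2.4,1.8,15,0,0,6.5,0],
  [2.4,1.8,18,0,0,6.5,0],
  [2.4,1.8,20,0,0,6.5,0],
  [2.4,1.8,21.5,0,0,6.5,0],
  [2.4,1.8,21.7,0,0,6.5,0],
  [2.4,1.8,21.7,0,0,6.5,120],
  [2.4,1.8,21.7,0,0,6.5,120],
  [2.4,1.8,21.7,0,0,6.5,120],
  [2.4,1.8,21.7,0,0,6.5,120],
], force=40)

```text
time: 3.8
tool_pos: [587.3, 305.9, 27.7]
orientation: [0.859, 0.512, 0.002, 0.0]
force: [0.8, -0.8, 6.6]
grip_width: 61.2
```

```bash
python3 - <<'E'
from h import *
mv([537,-30,280],0)
E
```

```text
shift [-31.84  11.65 -25.32] rot [  0.19  -0.17 -28.45] t 3.8 q7 -0.89
```

>>> step_arm([
  [0,0,-4,0,0,0,120],
  [0,0,-8,0,0,0,120],
  [-4,1.5,-11.5,0,0,-4,120],
  [-8,3,-15,0,0,-8,120],
  [-12,4.4,-18,0,0,-12,120],
  [-16,5.8,-21,0,0,-16,120],
  [-20,7.3,-23,0,0,-20,120],
  [-24,8.8,-25,0,0,-24,120],
  [-28,10.2,-25.3,0,0,-28.4,120],
  [-31.8,11.6,-25.3,0,0,-28.4,120],
  [-31.8,11.6,-25.3,0,0,-28.4,120],
])

```text
time: 4.9
tool_pos: [534.1, -37.7, 278.8]
orientation: [0.711, 0.703, -0.001, 0.001]
force: [0.1, -0.7, -2.8]
grip_width: 61.4
```

```bash
python3 - <<'E'
from h import *
c=cam('wrist');c=cam('wrist');save(c,'w2.png')
s=bot.read_state();print(s['tool_pos'],s['orientation'],s['time'],s['grip_width'],s['force'])
for n,z in(('lower_box',62),('grip',132),('thumb',118)):
    for d in bot.spot_in(n,'wrist')[:2]: print(n,d,back(c,d['uv'],z)[0])
E
```

```text
[535.07406962 -30.26740043 278.02795239] [ 7.08329515e-01  7.05881293e-01  1.84887803e-04 -9.29272059e-04] 5.0 61.329155207547885 [ 0.38757221  1.03808451 -2.71564232]
lower_box {'uv': [317.1, 110.9], 'p': 0.61} [538.12917987  37.35155898  62.        ]
lower_box {'uv': [218.3, 222.7], 'p': 0.57} [418.68700809 -90.72838172  62.        ]
grip {'uv': [499.2, 158.1], 'p': 0.19} [703.00906549  -3.8562073  132.        ]
```

View pics/w2.png

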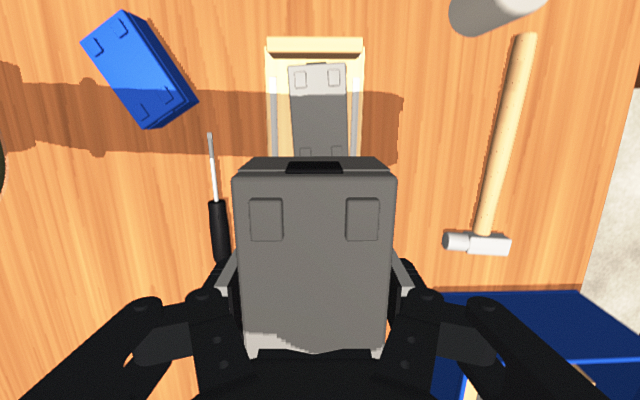

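The held box hides the near end of the lower box, whose lid runs from (289,66) to (345,64) downward. I'll back off 50 mm to see all of it.

>>> step_arm([
  [-3,0,0,0,0,0,120],
  [-5,0,0,0,0,0,120],
  [-5,0,0,0,0,0,120],
  [-5,0,0,0,0,0,120],
  [-5,0,0,0,0,0,120],
])

```text
time: 5.65
tool_pos: [536.1, -77.4, 278.0]
orientation: [0.706, 0.708, 0.0, -0.001]
force: [0.2, 1.3, -2.9]
grip_width: 61.3
```

```bash
python3 - <<'E'
from h import *
import pickle
c=cam('wrist');save(c,'w3.png',(220,0,420,400),1.5)
# upscale two crops side by side
i=c['img'][:,:,::-1]
A=cv2.resize(i[0:150,240:400],None,fx=4,fy=4,interpolation=cv2.INTER_CUBIC)
A=cv2.convertScaleAbs(A,alpha=1.3,beta=20)
cv2.imwrite('pics/w3.png',A); pickle.dump(c,open('w3.pkl','wb'))
s=bot.read_state();print(s['tool_pos'],s['orientation'],s['time'])
E
```

```text
[536.14574947 -77.54133927 278.0097158 ] [ 7.06294093e-01  7.07918432e-01 -6.37753080e-06 -3.84451685e-04] 5.7
```

View pics/w3.png

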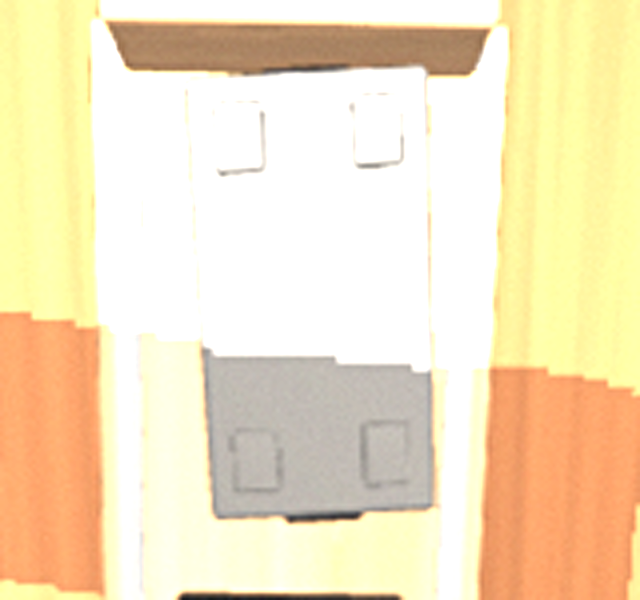

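The lower box lid is fully visible: lid corners at about (190,80), (427,68), (432,507), (216,516) and outer lug corners at about (215,105), (402,95), (410,483), (234,491), all in the 4x crop.

```bash
python3 - <<'E'
from h import *
import pickle
np.set_printoptions(suppress=True,precision=1)
c=pickle.load(open('w3.pkl','rb'))
def fit(uv,z,n):
    p=back(c,uv,z); d=(p[0]+p[1]-p[2]-p[3]); w=(p[1]+p[2]-p[0]-p[3])
    print(n,p.mean(0),'yawL',np.degrees(np.arctan2(d[1],d[0]))-90,'yawW',np.degrees(np.arctan2(w[1],w[0])),'size',np.linalg.norm(w)/2,np.linalg.norm(d)/2); return p
f=lambda a:np.array(a)/4+[240,0]
print(fit(f([[190,80],[427,68],[432,507],[216,516]]),62,'lid'))
print(fit(f([[215,105],[402,95],[410,483],[234,491]]),67,'lugs'))
# carrier sides: bed left edge, right edge and fence inner bottom
# held box, in this picture: detect end edge; picture w2 same in-hand
zt=278+22.3
p=back(c,[[232,178],[397,178]],zt); q=back(c,[[249,198],[379,198]],zt+5)
T=np.array([536.1,-77.5]); print('held lid end',p[:,:2]-T,'lug ends',q[:,:2]-T)
cv2.imwrite('pics/w4.png',cv2.resize(c['img'][130:370,220:410,::-1],None,fx=3,fy=3)[:600])
E
```

```text
lid [540.9  29.3  62. ] yawL 2.5558633245967712 yawW 2.638027669648326 size 59.4142619088301 107.83574458302856
[[508.7  81.8  62. ]
 [568.2  84.7  62. ]
 [572.9 -23.2  62. ]
 [513.7 -25.8  62. ]]
lugs [540.5  29.1  67. ] yawL 2.5086634902044835 yawW 2.814904577429446 size 46.94595121374992 93.97359115260227
[[515.2  74.9  67. ]
 [561.7  77.3  67. ]
 [566.2 -16.7  67. ]
 [518.9 -18.9  67. ]]
held lid end [[-30.1  49.3]
 [ 29.5  49.5]] lug ends [[-23.3  43.3]
 [ 22.3  43.4]]
```

```bash
python3 - <<'E'
from h import *
mv([540.5,33.2,112],2.6)
E
```

```text
shift [11.06  0.47 16.61] rot [-0.03 -0.03 -2.47] t 5.7 q7 0.13
```

>>> step_arm([
  [4,0.2,0,0,0,-1,120],
  [8,0.4,2,0,0,-2,120],
  [11.1,0.5,6,0,0,-2.5,120],
  [11.1,0.5,10,0,0,-2.5,120],
  [11.1,0.5,13.5,0,0,-2.5,120],
  [11.1,0.5,16,0,0,-2.5,120],
  [11.1,0.5,16.6,0,0,-2.5,120],
  [11.1,0.5,16.6,0,0,-2.5,120],
  [11.1,0.5,16.6,0,0,-2.5,120],
])

```text
time: 6.6
tool_pos: [542.3, 32.0, 113.9]
orientation: [0.692, 0.722, 0.001, 0.001]
force: [0.2, -0.1, -2.7]
grip_width: 61.6
```

```bash
python3 - <<'E'
from h import *
import pickle
c=cam('wrist');pickle.dump(c,open('w5.pkl','wb'))
i=c['img'][:,:,::-1]
cv2.imwrite('pics/w5.png',cv2.resize(cv2.convertScaleAbs(i[60:260,200:440],alpha=1.3,beta=15),None,fx=3,fy=3,interpolation=cv2.INTER_CUBIC))
s=bot.read_state();print(s['tool_pos'],s['time']);mv([540.5,33.2,112],2.6)
E
```

```text
[542.51006618  31.86820926 114.222815  ] 6.65
shift [ 0.14 -0.2   0.22] rot [ 0.19 -0.04 -0.12] t 6.65 q7 0.02
```

View pics/w5.png

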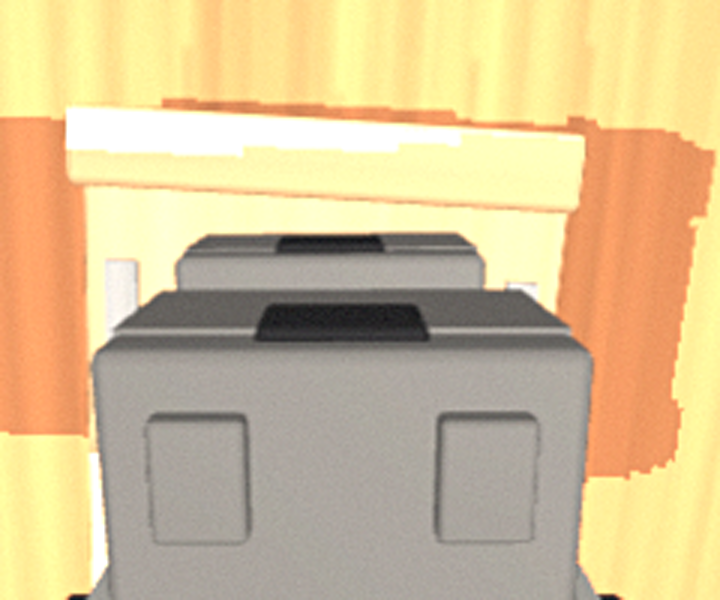

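Both boxes' +y ends are visible in the 3x crop. The lower latch's lid edge runs (278,250)–(385,250) and the held box's runs (257,340)–(428,340), so I can compare them directly.

```bash
python3 - <<'E'
from h import *
import pickle
np.set_printoptions(suppress=True,precision=1)
c=pickle.load(open('w5.pkl','rb')); f=lambda a:np.array(a)/3+[200,60]
zu=114.2-27.7
for n,lo,up,h in(('latch',[[278,251],[385,251]],[[257,341],[428,340]],48),('lid',[[180,257],[484,256]],[[97,350],[591,350]],50),('bottomlatch',[[281,236],[381,236]],[[266,304],[416,304]],38)):
    a=back(c,f(lo),12+h);b=back(c,f(up),zu+h)
    print(n,a[:,:2].ravel(),b[:,:2].ravel(),'w',np.linalg.norm(a[1]-a[0]),np.linalg.norm(b[1]-b[0]),'upper-lower',(b.mean(0)-a.mean(0))[:2])
E
```

```text
latch [527.1  84.7 548.2  85.6] [529.3  82.  550.   83. ] w 21.161914923637184 20.803352277807036 upper-lower [ 2.  -2.6]
lid [508.   82.9 567.6  85.7] [510.2  80.5 569.5  83.1] w 59.614120666470235 59.30091762416858 upper-lower [ 2.1 -2.5]
bottomlatch [527.   86.7 547.8  87.6] [529.5  84.9 549.2  85.8] w 20.75086794695717 19.667778483665412 upper-lower [ 2.  -1.8]
```

>>> step_arm([
  [0.22,-0.2,0,0,0,0,120],
  [0.22,-0.2,0.5,0,0,0,120],
  [0.22,-0.2,1.0,0,0,0,120],
  [0.22,-0.2,1.3,0,0,0,120],
  [0.22,-0.2,1.6,0,0,0,120],
  [0.22,-0.2,1.9,0,0,0,120],
  [0.22,-0.2,2.2,0,0,0,120],
  [0.22,-0.2,2.4,0,0,0,120],
  [0.22,-0.2,2.4,0,0,0,120],
])

```text
time: 7.55
tool_pos: [539.2, 33.5, 89.7]
orientation: [0.692, 0.722, 0.0, -0.0]
force: [-4.7, -0.8, 7.4]
grip_width: 61.1
```

>>> step_arm([
  [0,0,0,0,0,0,60],
  [0,0,0,0,0,0,0],
  [0,0,0,0,0,0,0],
  [0,0,0,0,0,0,0],
  [0,0,-2,0,0,0,0],
  [0,0,-5,0,0,0,0],
  [0,0,-9,0,0,0,0],
  [-4,0,-13,0,0,0,0],
  [-8,0,-17,0,0,0,0],
  [-12,0,-20,0,0,0,0],
  [-12,0,-20,0,0,0,0],
  [-12,0,-20,0,0,0,0],
])

```text
time: 8.75
tool_pos: [544.7, -88.8, 289.9]
orientation: [0.693, 0.721, 0.001, 0.001]
force: [0.1, 1.1, -0.6]
grip_width: 85.3
```

```bash
python3 - <<'E'
from h import *
import pickle
c=cam('wrist');c=cam('wrist');pickle.dump(c,open('w6.pkl','wb'))
save(c,'w6.png',s=1.25)
s=bot.read_state();print(s['tool_pos'],s['time'],s['grip_width'],s['force'])
for n,z in(('upper_box',112),('lower_box',62),('grip',132),('thumb',118),('handle',74)):
    for d in bot.spot_in(n,'wrist')[:2]: print(n,d,back(c,d['uv'],z)[0])
E
```

```text
[543.76489919 -84.70362482 287.09552869] 8.85 85.52580958920933 [-0.04606081  0.45105268 -0.21712095]
upper_box {'uv': [316.9, 59.4], 'p': 0.64} [541.66550838  30.47711526 112.        ]
upper_box {'uv': [143.9, 32.0], 'p': 0.62} [384.11009937  48.0902646  112.        ]
lower_box {'uv': [338.8, 345.5], 'p': 0.7} [ 589.41797217 -332.06686365   62.        ]
grip {'uv': [287.4, 250.4], 'p': 0.85} [ 519.49674248 -152.8629563   132.        ]
thumb {'uv': [286.8, 250.7], 'p': 0.77} [ 517.84039456 -160.05045814  118.        ]
handle {'uv': [283.5, 251.6], 'p': 0.89} [ 510.51036807 -182.88709716   74.        ]
```

View pics/w6.png

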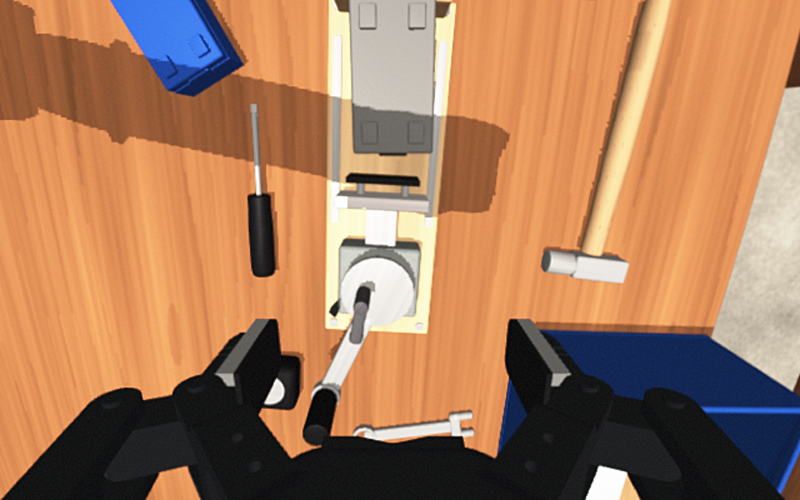

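The upper box appears stacked squarely. The ratchet disc is at (378,290), the grip top at (316,435) with its base at (327,392), and the bed's -y corners are at (326,330) and (427,332) in the 1.25x picture. I'll fit the carrier pose and overlay the model.

```bash
python3 - <<'E'
from h import *
import pickle
np.set_printoptions(suppress=True,precision=1)
c=pickle.load(open('w6.pkl','rb')); f=lambda a:np.array(a)/1.25
u=back(c,f([[353,152],[431,152]]),112);print('upper near edge z112',u.ravel(),'w',np.linalg.norm(u[1]-u[0]), 'at117',np.linalg.norm(np.diff(back(c,f([[353,152],[431,152]]),117),axis=0)))
l=back(c,f([[360,4],[425,4],[425,143],[361,145]]),117);print('lugs',l.mean(0),np.linalg.norm(l[1]-l[0]),np.linalg.norm(l[1]-l[2]))
b=back(c,f([[326,330],[427,332],[336,2],[455,2]]),12);print('bed',b)
e=b[1]-b[0];print('w',np.linalg.norm(e),'yaw',np.degrees(np.arctan2(e[1],e[0])))
for k in(0,1):
    d=b[2+k]-b[k];print('side yaw',np.degrees(np.arctan2(d[1],d[0]))-90)
yaw=np.radians(2.6)
w=lambda p:np.array([np.cos(yaw)*p[0]-np.sin(yaw)*p[1],np.sin(yaw)*p[0]+np.cos(yaw)*p[1]])
o=(b[0]+b[1])[:2]/2-w([0,-165]);print('origin',o)
ax=o+w([0,-90])
g=back(c,f([[316,435]]),132)[0];g2=back(c,f([[327,392]]),76)[0]
print('axis',ax,'grip',g,g2)
for q in(g,g2):
    d=q[:2]-ax;print(np.linalg.norm(d),'handle',yaw-np.pi/2-np.arctan2(d[1],d[0]))
h=yaw-np.pi/2-np.arctan2(*(g[:2]-ax)[::-1])
i=cv2.resize(c['img'][:,:,::-1],None,fx=4,fy=4,interpolation=cv2.INTER_CUBIC)
def P(p,z):return tuple(int(v) for v in proj(c,[p[0],p[1],z])[0]*4+1.5)
a=yaw-np.pi/2-h;X=np.array([np.cos(a),np.sin(a)]);Y=np.array([-X[1],X[0]])
for pw,col in((0,(0,0,255)),(.52,(0,255,0))):
    t=.26-pw; p=ax+50*X+50*(-np.cos(t)*X-np.sin(t)*Y); print('post',pw,p)
    cv2.line(i,P(p,82),P(p,118),col,1)
cv2.circle(i,P(ax,74),4,(255,0,0),-1);cv2.line(i,P(ax+130*X,76),P(ax+130*X,132),(255,0,255),1)
cv2.imwrite('pics/w7.png',i[740:1440,960:1500][:600])
E
```

```text
upper near edge z112 [510.9 -26.4 112.  571.1 -23.9 112. ] w 60.25269228154605 at117 59.2738634791183
lugs [539.3  27.9 117. ] 45.0070709446866 93.42029863676096
bed [[ 472.1 -234.8   12. ]
 [ 590.8 -232.5   12. ]
 [ 483.3  105.    12. ]
 [ 594.1  109.7   12. ]]
w 118.73025277196416 yaw 1.134293711119608
side yaw -1.8955087873208925
side yaw -0.5585419377588181
origin [523.9 -68.8]
axis [ 528.  -158.7] grip [ 481.9 -277.4  132. ] [ 483.1 -272.6   76. ]
127.3092367505667 handle 0.4164228190730259
122.36634000788098 handle 0.4213237110059891
post 0 [ 515.4 -155.6]
post 0.52 [ 539.4 -165. ]
```

View pics/w7.png

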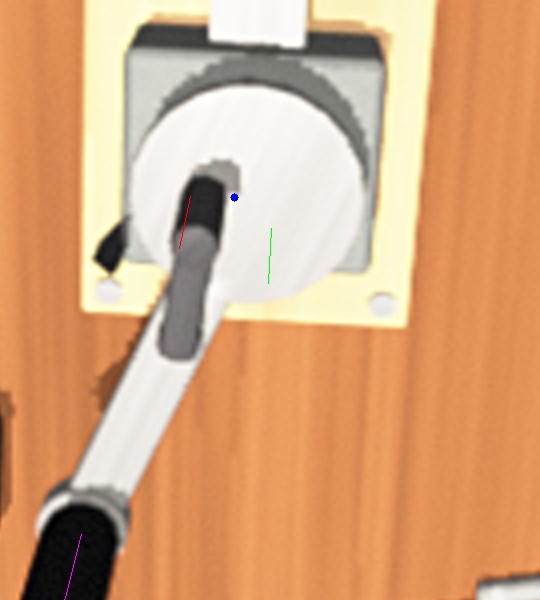

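The blue axis estimate is off because the bed's yaw is about -1°, not the box's 2.6°. The disc centre is at (247,193) in the crop. The post runs from its base at (213,180) to its top at (200,240), and the lever pin is near (183,330).

```bash
python3 - <<'E'
from h import *
import pickle
np.set_printoptions(suppress=True,precision=1)
c=pickle.load(open('w6.pkl','rb')); f=lambda a:(np.array(a)+[960,740]-1.5)/4
ax=back(c,f([[247,193]]),74)[0];ax2=back(c,f([[247,193]]),68)[0];t=back(c,f([[200,240]]),118)[0];b=back(c,f([[213,180]]),82)[0];pin=back(c,f([[183,330]]),82)[0]
print('axis',ax,ax2,'post',t,b,'pin',pin)
A=np.array([532,-159.]);
for a in(-112.5,):
    a=np.radians(a);X=np.array([np.cos(a),np.sin(a)]);Y=np.array([-X[1],X[0]])
    for q in(t,b,pin): print((q[:2]-A)@X,(q[:2]-A)@Y)
p=A+2*X-13*Y;print('post model',p)
mv([*p,190],-22.5)
E
```

```text
axis [ 531.7 -157.2   74. ] [ 531.6 -159.7   68. ] post [ 520.7 -152.8  118. ] [ 521.8 -150.2   82. ] pin [ 513.7 -199.7   82. ]
-1.3966720193495705 -12.774970511604858
-4.280876620688785 -12.783526939228736
44.5865556352118 -1.2872954906093632
post model [ 519.2 -155.9]
shift [-7.  -2.8  9.7] rot [-0.1  0.  25.1] t 9.1 q7 0.19
```

>>> step_arm([
  [-3,-1,2,0,0,8,135],
  [-6,-2,4,0,0,16,135],
  [-6.8,-2.7,7,0,0,24,135],
  [-6.8,-2.7,9.5,0,0,25,135],
  [-6.8,-2.7,9.7,0,0,25,135],
  [-6.8,-2.7,9.7,0,0,25,135],
  [-6.8,-2.7,9.7,0,0,25,135],
])

```text
time: 9.8
tool_pos: [521.2, -154.9, 192.6]
orientation: [0.831, 0.556, 0.001, 0.001]
force: [-0.0, -0.8, -0.0]
grip_width: 40.4
```

```bash
python3 - <<'E'
from h import *
mv([520,-154,101],-22.5)
E
```

```text
shift [ 0.03 -0.16  9.16] rot [ 0.11 -0.03  0.06] t 9.8 q7 -0.08
```

>>> step_arm([
  [0,-0.1,4,0,0,0,135],
  [0,-0.1,7,0,0,0,135],
  [0,-0.1,9,0,0,0,135],
  [0,-0.1,9.1,0,0,0,135],
  [0,0.6,9.1,0,0,0,135],
  [0,1.3,9.1,0,0,0,135],
  [0,2.0,9.1,0,0,0,135],
  [0,2.7,9.1,0,0,0,135],
  [0,3.3,9.1,0,0,0,135],
  [0,3.7,9.1,0,0,0,135],
  [0,3.7,9.1,0,0,0,135],
])

```text
time: 10.9
tool_pos: [552.2, -169.0, 100.0]
orientation: [0.832, 0.555, -0.002, -0.003]
force: [-7.6, 3.2, 5.2]
grip_width: 40.2
```

>>> step_arm([
  [0,-1,0,0,0,0,135],
  [0,-1,-4,0,0,0,135],
  [0,-1,-8,0,0,0,135],
  [-1,-1,-12,0,0,0,135],
  [-1,-1,-16,0,0,0,135],
  [-1,-1,-18,0,0,0,135],
  [-1,-1,-18,0,0,0,135],
  [-1,-1,-18,0,0,0,135],
])

```text
time: 11.7
tool_pos: [541.2, -175.2, 280.4]
orientation: [0.832, 0.555, 0.001, 0.0]
force: [0.3, 0.6, -1.2]
grip_width: 40.0
```

```bash
python3 - <<'E'
from h import *
import pickle
np.set_printoptions(suppress=True,precision=1)
c=cam('wrist');c=cam('wrist');pickle.dump(c,open('w8.pkl','wb'))
print(bot.read_state()['tool_pos'])
cc=proj(c,[515,-200,90])[0].astype(int);x0=max(cc[0]-110,0);y0=max(min(cc[1]-100,200),0);print(x0,y0)
cv2.imwrite('pics/w8.png',cv2.resize(c['img'][y0:y0+200,x0:x0+260,::-1],None,fx=3,fy=3,interpolation=cv2.INTER_CUBIC))
for n,z in(('grip',132),('thumb',118)):
    for d in bot.spot_in(n,'wrist')[:2]: print(n,d,back(c,d['uv'],z)[0])
E
```

```text
[ 540.5 -174.7  278.9]
191 109
grip {'uv': [302.7, 184.9], 'p': 0.94} [ 532.7 -166.2  132. ]
thumb {'uv': [306.2, 191.6], 'p': 0.58} [ 531.5 -176.7  118. ]
```

View pics/w8.png

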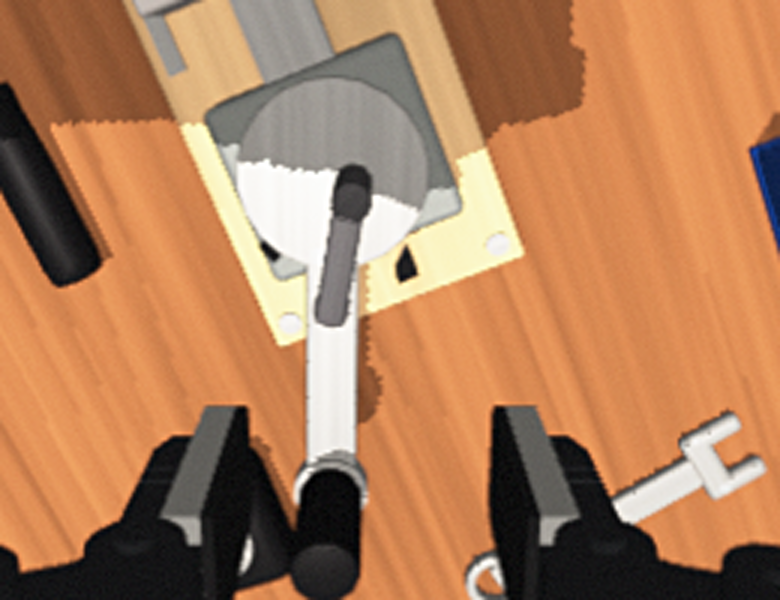

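The lever is across: the post at (350,195) in the crop now lies right of the handle's centre line. The grip top is at (327,570).

```bash
python3 - <<'E'
from h import *
import pickle
np.set_printoptions(suppress=True,precision=2)
c=pickle.load(open('w8.pkl','rb')); f=lambda a:np.array(a)/3+[191,109]
g=back(c,f([[327,570]]),132)[0]; pb=back(c,f([[331,478]]),77)[0]; t=back(c,f([[349,203]]),118)[0]; pin=back(c,f([[332,312]]),83)[0]
bed=back(c,f([[280,345],[524,255]]),12); ax=back(c,f([[332,172]]),72)[0]
e=bed[1]-bed[0];print('bed',bed,'w',np.linalg.norm(e),'yaw',np.degrees(np.arctan2(e[1],e[0])));print('disc',ax)
A=np.array([532,-159.]);d=g[:2]-A;a=np.arctan2(d[1],d[0]);X=np.array([np.cos(a),np.sin(a)]);Y=np.array([-X[1],X[0]])
print('grip',g,pb,np.linalg.norm(d),'dir',np.degrees(a),'post Y',(t[:2]-A)@Y,(t[:2]-A)@X)
print('yaw for tool',np.degrees(a)+90)
G=A+130*X;print(G);mv([*G,108],np.degrees(a)+90)
E
```

```text
bed [[ 472.19 -232.78   12.  ]
 [ 590.2  -235.34   12.  ]] w 118.04119043980114 yaw -1.2436405657695184
disc [ 532.27 -159.     72.  ]
grip [ 481.98 -277.67  132.  ] [ 483.42 -272.41   77.  ] 128.77869339261073 dir -112.85484893857885 post Y 7.472754082756287 1.550535639220806
yaw for tool -22.854848938578854
[ 481.51 -278.79]
shift [-11.86  -1.43  17.09] rot [-0.12  0.04  0.32] t 11.9 q7 -0.05
```

>>> step_arm([
  [-4,-0.5,0,0,0,0,135],
  [-8,-1,1,0,0,0,135],
  [-11.9,-1.4,4,0,0,0,135],
  [-11.9,-1.4,8,0,0,0,135],
  [-11.9,-1.4,12,0,0,0,135],
  [-11.9,-1.4,15,0,0,0,135],
  [-11.9,-1.4,17,0,0,0,135],
  [-11.9,-1.4,17,0,0,0,158],
  [-11.9,-1.4,17,0,0,0,158],
])

```text
time: 12.8
tool_pos: [482.4, -279.6, 110.1]
orientation: [0.832, 0.555, -0.001, -0.0]
force: [0.2, -0.5, 0.2]
grip_width: 32.8
```

```bash
python3 - <<'E'
from h import *
s=bot.read_state();print(s['tool_pos'],s['force'],s['grip_width'],s['qpos'].round(2))
mv([481.5,-278.8,108],-22.8)
# rows for going v 21.6deg -> -36
for n,tot,k in(('back',-57,8),('fwd',71,9)):
    print(n,[[round(13*(1-np.cos(p)),1),round(-13*np.sin(p),1),0,0,0,round(np.degrees(p),1),158] for p in np.radians(np.linspace(0,tot,k+1)[1:])])
E
```

```text
[ 482.3603424  -279.60067901  110.1402101 ] [ 0.21770578 -0.53545034  0.15291094] 32.778230776387836 [-0.13  0.27  0.69  1.86 -0.2   1.08  0.25]
shift [ 0.04 -0.11  0.21] rot [-0.06  0.03  0.25] t 12.8 q7 0.25
back [[np.float64(0.1), np.float64(1.6), 0, 0, 0, np.float64(-7.1), 158], [np.float64(0.4), np.float64(3.2), 0, 0, 0, np.float64(-14.3), 158], [np.float64(0.9), np.float64(4.7), 0, 0, 0, np.float64(-21.4), 158], [np.float64(1.6), np.float64(6.2), 0, 0, 0, np.float64(-28.5), 158], [np.float64(2.4), np.float64(7.6), 0, 0, 0, np.float64(-35.6), 158], [np.float64(3.5), np.float64(8.8), 0, 0, 0, np.float64(-42.8), 158], [np.float64(4.6), np.float64(9.9), 0, 0, 0, np.float64(-49.9), 158], [np.float64(5.9), np.float64(10.9), 0, 0, 0, np.float64(-57.0), 158]]
fwd [[np.float64(0.1), np.float64(-1.8), 0, 0, 0, np.float64(7.9), 158], [np.float64(0.5), np.float64(-3.5), 0, 0, 0, np.float64(15.8), 158], [np.float64(1.1), np.float64(-5.2), 0, 0, 0, np.float64(23.7), 158], [np.float64(1.9), np.float64(-6.8), 0, 0, 0, np.float64(31.6), 158], [np.float64(3.0), np.float64(-8.3), 0, 0, 0, np.float64(39.4), 158], [np.float64(4.2), np.float64(-9.6), 0, 0, 0, np.float64(47.3), 158], [np.float64(5.6), np.float64(-10.7), 0, 0, 0, np.float64(55.2), 158], [np.float64(7.1), np.float64(-11.6), 0, 0, 0, np.float64(63.1), 158], [np.float64(8.8), np.float64(-12.3), 0, 0, 0, np.float64(71.0), 158]]
```

>>> step_arm([
  [0.1,1.6,0.2,0,0,-7,158],
  [0.4,3.2,0.2,0,0,-14.3,158],
  [0.9,4.7,0.2,0,0,-21.4,158],
  [1.6,6.2,0.2,0,0,-28.5,158],
  [2.4,7.6,0.2,0,0,-35.6,158],
  [3.5,8.8,0.2,0,0,-42.8,158],
  [4.6,9.9,0.2,0,0,-49.9,158],
  [5.9,10.9,0.2,0,0,-57,158],
  [5.9,10.9,0.2,0,0,-57,158],
  [5.9,10.9,0.2,0,0,-57,158],
])

```text
time: 13.8
tool_pos: [606.3, -267.2, 109.5]
orientation: [0.467, 0.884, -0.0, 0.001]
force: [-1.0, 0.0, -0.3]
grip_width: 32.7
```

```bash
cat >> h.py <<'E'
def pol():
    s=bot.read_state();d=s['tool_pos'][:2]-np.array([532,-159.]);a=np.degrees(np.arctan2(d[1],d[0]))
    y=R.from_quat(s['orientation']).as_matrix()[:,1];X=d/np.linalg.norm(d)
    print('t',s['time'],'r',np.linalg.norm(d).round(1),'v',(-91.2-a).round(1),'tool v',(-1.2-np.degrees(np.arctan2(y[1],y[0]))).round(1),'z',s['tool_pos'][2].round(1),'F tang(+Y)',(s['force'][:2]@[-X[1],X[0]]).round(1),'F rad',(s['force'][:2]@X).round(1),s['force'].round(1),s['qpos'].round(2))
E
python3 -c "
from h import *
pol()"
```

```text
t 13.8 r 131.2 v -35.7 tool v -35.5 z 109.5 F tang(+Y) -0.8 F rad -0.6 [-1.   0.  -0.3] [ 0.02  0.46  0.47  1.59 -0.22  1.14  1.13]
```

Now the first tightening stroke, about 71° forward.

>>> step_arm([
  [0.1,-1.8,0,0,0,7.9,158],
  [0.5,-3.5,0,0,0,15.8,158],
  [1.1,-5.2,0,0,0,23.7,158],
  [1.9,-6.8,0,0,0,31.6,158],
  [3,-8.3,0,0,0,39.4,158],
  [4.2,-9.6,0,0,0,47.3,158],
  [5.6,-10.7,0,0,0,55.2,158],
  [7.1,-11.6,0,0,0,63.1,158],
  [8.8,-12.3,0,0,0,71,158],
  [8.8,-12.3,0,0,0,71,158],
  [8.8,-12.3,0,0,0,71,158],
])

```text
time: 14.9
tool_pos: [454.7, -264.2, 108.9]
orientation: [0.893, 0.45, 0.001, 0.0]
force: [0.4, -1.0, 0.6]
grip_width: 32.6
```

```bash
python3 -c "
from h import *
pol()
for n,tot,k in(('back',-71.5,9),):
    print(n,[[float(round(13*(1-np.cos(p)),1)),float(round(-13*np.sin(p),1)),0,0,0,float(round(np.degrees(p),1)),158] for p in np.radians(np.linspace(0,tot,k+1)[1:])])
"
```

```text
t 14.9 r 130.6 v 35.1 tool v 35.2 z 108.9 F tang(+Y) 0.9 F rad 0.6 [ 0.4 -1.   0.6] [-0.2   0.2   0.75  1.94 -0.16  1.06 -0.02]
back [[0.1, 1.8, 0, 0, 0, -7.9, 158], [0.5, 3.6, 0, 0, 0, -15.9, 158], [1.1, 5.3, 0, 0, 0, -23.8, 158], [1.9, 6.8, 0, 0, 0, -31.8, 158], [3.0, 8.3, 0, 0, 0, -39.7, 158], [4.2, 9.6, 0, 0, 0, -47.7, 158], [5.7, 10.7, 0, 0, 0, -55.6, 158], [7.2, 11.6, 0, 0, 0, -63.6, 158], [8.9, 12.3, 0, 0, 0, -71.5, 158]]
```

>>> step_arm([
  [0.1,1.8,0,0,0,-7.9,158],
  [0.5,3.6,0,0,0,-15.9,158],
  [1.1,5.3,0,0,0,-23.8,158],
  [1.9,6.8,0,0,0,-31.8,158],
  [3,8.3,0,0,0,-39.7,158],
  [4.2,9.6,0,0,0,-47.7,158],
  [5.7,10.7,0,0,0,-55.6,158],
  [7.2,11.6,0,0,0,-63.6,158],
  [8.9,12.3,0,0,0,-71.5,158],
  [8.9,12.3,0,0,0,-71.5,158],
  [8.9,12.3,0,0,0,-71.5,158],
])

```text
time: 16.0
tool_pos: [606.3, -266.1, 107.8]
orientation: [0.463, 0.886, -0.0, -0.0]
force: [0.4, 0.1, -0.4]
grip_width: 32.5
```

```bash
python3 - <<'E'
from h import *
pol()
c=cam('top');j=c['img'][150:220,285:435,::-1]
w=cam('wrist');i=w['img'][0:260,:,::-1]
j=cv2.resize(j,None,fx=4,fy=4,interpolation=cv2.INTER_CUBIC)
i=cv2.resize(i,None,fx=.94,fy=.94);j=np.pad(j,((0,0),(0,max(0,i.shape[1]-j.shape[1])),(0,0)))[:,:i.shape[1]]
cv2.imwrite('pics/w9.png',np.vstack([j,i]))
E
```

```text
t 16.0 r 130.4 v -35.9 tool v -36.0 z 107.8 F tang(+Y) 0.4 F rad 0.2 [ 0.4  0.1 -0.4] [ 0.01  0.47  0.47  1.59 -0.23  1.14  1.14]
```

View pics/w9.png

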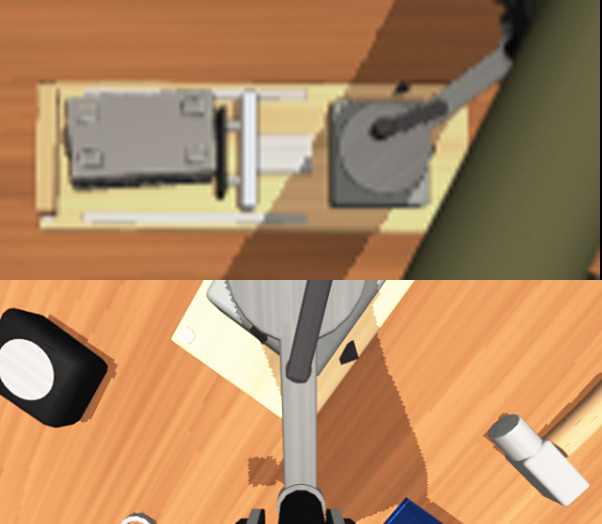

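The jaw has advanced: its pad at (220,152) in the crop now reaches the box, and a gap to the fence remains. Now stroke 2.

>>> step_arm([
  [0.1,-1.8,0,0,0,7.9,158],
  [0.5,-3.5,0,0,0,15.8,158],
  [1.1,-5.2,0,0,0,23.7,158],
  [1.9,-6.8,0,0,0,31.6,158],
  [3,-8.3,0,0,0,39.4,158],
  [4.2,-9.6,0,0,0,47.3,158],
  [5.6,-10.7,0,0,0,55.2,158],
  [7.1,-11.6,0,0,0,63.1,158],
  [8.8,-12.3,0,0,0,71,158],
  [8.8,-12.3,0,0,0,71,158],
])

```text
time: 17.1
tool_pos: [453.5, -263.6, 108.5]
orientation: [0.892, 0.453, 0.001, -0.001]
force: [-0.7, -0.3, 0.4]
grip_width: 32.3
```

```bash
python3 - <<'E'
from h import *
pol()
c=cam('top');j=c['img'][150:220,285:435,::-1]
cv2.imwrite('pics/w10.png',cv2.resize(j,None,fx=5,fy=5,interpolation=cv2.INTER_CUBIC))
E
```

```text
t 17.1 r 130.8 v 35.7 tool v 35.0 z 108.5 F tang(+Y) -0.4 F rad 0.6 [-0.7 -0.3  0.4] [-0.21  0.2   0.76  1.94 -0.16  1.06 -0.01]
```

View pics/w10.png

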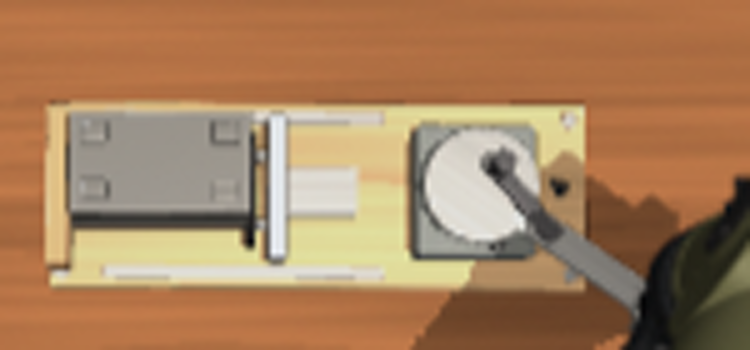

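The box is now against the fence and the pad-to-jaw gap is starting to shrink: pad at x=250 and jaw at x=278 in the 5x crop, so it is pressed in by roughly 4 mm. I'll go back and do a careful third stroke.

>>> step_arm([
  [0.1,1.8,0,0,0,-7.9,158],
  [0.5,3.6,0,0,0,-15.9,158],
  [1.1,5.3,0,0,0,-23.8,158],
  [1.9,6.8,0,0,0,-31.8,158],
  [3,8.3,0,0,0,-39.7,158],
  [4.2,9.6,0,0,0,-47.7,158],
  [5.7,10.7,0,0,0,-55.6,158],
  [7.2,11.6,0,0,0,-63.6,158],
  [8.9,12.3,0,0,0,-71.5,158],
  [8.9,12.3,0,0,0,-71.5,158],
  [8.9,12.3,0,0,0,-71.5,158],
])

```text
time: 18.25
tool_pos: [606.7, -265.0, 107.7]
orientation: [0.459, 0.888, -0.0, -0.001]
force: [-0.0, -0.0, -0.5]
grip_width: 32.7
```

>>> step_arm([
  [0.1,-1.8,0,0,0,7.9,158],
  [0.5,-3.5,0,0,0,15.8,158],
  [1.1,-5.2,0,0,0,23.7,158],
  [1.1,-5.2,0,0,0,23.7,158],
])

```text
time: 18.65
tool_pos: [555.7, -287.3, 108.3]
orientation: [0.633, 0.774, -0.0, -0.0]
force: [0.7, 0.2, -0.1]
grip_width: 32.7
```

```bash
python3 -c "
from h import *
pol()"
```

```text
t 18.65 r 130.4 v -11.7 tool v -12.6 z 108.3 F tang(+Y) 0.7 F rad -0.0 [ 0.7  0.2 -0.1] [-0.03  0.41  0.58  1.69 -0.24  1.12  0.82]
```

>>> step_arm([
  [0,-0.9,0,0,0,4,158],
  [0.1,-1.8,0,0,0,8,158],
  [0.1,-1.8,0,0,0,8,158],
])

```text
time: 18.95
tool_pos: [540.9, -288.8, 108.7]
orientation: [0.683, 0.73, 0.0, 0.001]
force: [3.7, -0.4, -1.8]
grip_width: 32.5
```

>>> step_arm([
  [0,-0.9,0,0,0,4,158],
  [0.1,-1.8,0,0,0,8,158],
  [0.1,-1.8,0,0,0,8,158],
])

```text
time: 19.25
tool_pos: [527.1, -288.3, 108.8]
orientation: [0.732, 0.682, 0.002, 0.004]
force: [15.1, -2.8, -11.0]
grip_width: 32.4
```

```bash
python3 -c "
from h import *
pol()"
```

```text
t 19.25 r 129.4 v 1.0 tool v 2.9 z 108.8 F tang(+Y) 15.2 F rad 2.2 [ 15.1  -2.8 -11. ] [-0.08  0.36  0.65  1.76 -0.24  1.09  0.58]
```

```bash
python3 - <<'E'
from h import *
c=cam('top');j=c['img'][150:220,285:435,::-1]
cv2.imwrite('pics/w11.png',cv2.resize(j,None,fx=5,fy=5,interpolation=cv2.INTER_CUBIC))
for f in('w9','w10','w11'):
    i=cv2.imread(f'pics/{f}.png').astype(float)
    if f=='w9': i=i[:280]; i=cv2.resize(i,None,fx=1.25,fy=1.25)
    # row strips beyond the upper box side (below it): pad end & jaw visible around y~235-245
    print(f,i[228:246,225:300:2].mean((0,2)).astype(int))
E
```

```text
w9 [177 176 176 176 176 176 177 177 177 178 179 180 180 180 180 179 180 183
 184 178 171 145 104  64  33  23  32  51  81 119 150 174 189 185 168 141
 120 115]
w10 [180 180 180 180 182 188 181 159 130  93  64  41  21  21  61 127 179 186
 161 129  93  87 134 198 238 237 228 233 234 215 183 162 167 188 200 200
 199 199]
w11 [179 178 178 178 181 188 179 148 110  73  55  41  16   9  60 146 224 248
 233 231 233 229 218 205 191 183 180 185 193 199 200 199 200 200 200 200
 200 200]
```

In the top picture the pad-to-jaw gap went from 35 to 27 to 13 upscaled pixels. That is about 12–14 mm of compression, so the pad is at its stop. I'll back off and lift clear.

>>> step_arm([
  [0,0.6,0,0,0,-1,158],
  [0,0.9,0,0,0,-1,135],
  [0,0.9,0,0,0,-1,135],
  [0,0.7,-3,0,0,-1,135],
  [0,0.7,-7,0,0,-1,135],
  [0,0.7,-11,0,0,-1,135],
  [0,0.7,-15,0,0,-1,135],
  [3,0.7,-18,0,0,-1,60],
  [6,0.7,-19,0,0,-1,0],
  [8,0.7,-20,0,0,-1,0],
  [8,0.7,-20,0,0,-1,0],
  [8,0.7,-20,0,0,-1,0],
])

```text
time: 20.5
tool_pos: [535.2, -209.7, 308.5]
orientation: [0.726, 0.688, -0.0, 0.0]
force: [-0.4, -1.3, 0.3]
grip_width: 85.4
```

```bash
python3 - <<'E'
from h import *
import pickle
c=cam('wrist');c=cam('wrist');pickle.dump(c,open('w12.pkl','wb'))
t=cam('top');j=cv2.resize(t['img'][150:220,285:435,::-1],(640,299),interpolation=cv2.INTER_CUBIC)
cv2.imwrite('pics/w12.png',np.vstack([cv2.resize(c['img'][0:300,:,::-1],(640,300)),j]))
s=bot.read_state();print(s['tool_pos'],s['force'],s['time'])
E
```

```text
[ 534.5871609  -210.77386663  307.7324231 ] [ 0.25366407 -0.15207292 -0.04993327] 20.65
```

View pics/w12.png

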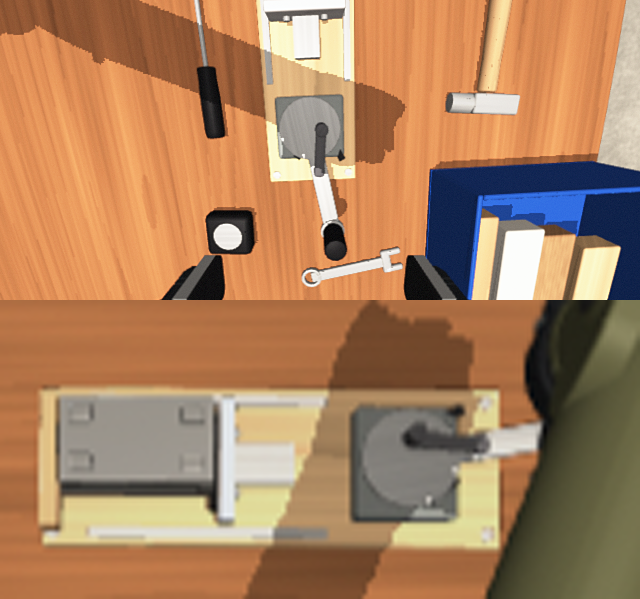

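The jaw plate at (227,455) is hard up against the pad and the lower box is at the fence. The lever post at (321,128) is on the tighten side. Last, a close look at the stack.

>>> step_arm([
  [4,0,0,0,0,0,0],
  [8,0,0,0,0,0,0],
  [12,0,0,0,0,0,0],
  [16,0,0,0,0,0,0],
  [18,0,0,0,0,0,0],
  [18,0,0,0,0,0,0],
  [18,0,0,0,0,0,0],
  [18,0,0,0,0,0,0],
])

```text
time: 21.45
tool_pos: [545.4, -32.0, 308.2]
orientation: [0.728, 0.686, -0.0, 0.0]
force: [0.1, -1.0, -0.3]
grip_width: 85.2
```

```bash
python3 - <<'E'
from h import *
import pickle
c=cam('wrist');c=cam('wrist');pickle.dump(c,open('w13.pkl','wb'))
cv2.imwrite('pics/w13.png',cv2.resize(c['img'][0:240,190:450,::-1],None,fx=2.5,fy=2.5,interpolation=cv2.INTER_CUBIC))
s=bot.read_state();print(s['tool_pos'],s['force'],s['time'])
E
```

```text
[545.44914706 -31.6098919  308.30435332] [-0.6123624  -0.28574908 -0.41693571] 21.55
```

View pics/w13.png

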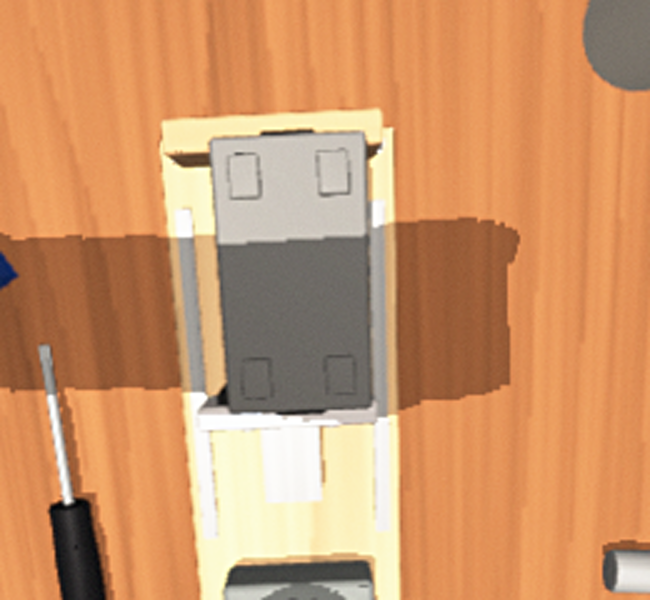

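```bash
python3 - <<'E'
from h import *
import pickle
c=pickle.load(open('w13.pkl','rb'))
p=back(c,np.array([[212,140],[364,132],[370,407],[230,413]])/2.5+[190,0],112)
d=p[0]+p[1]-p[2]-p[3];w=p[1]+p[2]-p[0]-p[3];m=p.mean(0)
print(m.round(1),'size',np.linalg.norm(w)/2,np.linalg.norm(d)/2,'yaw',np.degrees(np.arctan2(d[1],d[0]))-90,np.degrees(np.arctan2(w[1],w[0])))
print('carrier y',(m[:2]-[533.9,-69])@[.021,1])
E
```

```text
[542.9  38.2 112. ] size 59.572865912234384 107.84107991947953 yaw -1.153746753645109 -0.8351444859775969
carrier y 107.39954714716563
```

```bash
python3 -c "
from plant import bot
print(bot.finish_job())"
```

```text
the job is handed in; nothing more can be done
None
```

I stacked the grey box on the box in the carrier, flipped the lever to tighten, and clamped it in three strokes. I handed the job in at about 21.6 s; no verdict came back.

- **Stack:** At the last look, the upper lid read 59.6 x 107.8 mm at the seated height, against 59.4 x 107.8 mm for the lower lid earlier. That fits a flush seat. Its yaw is within about 0.5° of the carrier; I did not measure the lower box's yaw again after clamping.
- **Lever:** After the flip, the post stood about 7.5 mm to the tighten side. That is about 0.41 rad, which fits tooth resting on tooth. It was still on that side in the last picture.
- **Clamp:** The third stroke ran into about 15 N. In the top camera, the gap between pad and jaw had closed by about 12–14 mm, so the pad is at or near its 12 mm stop.
- **Fence:** The upper box's centre measured y = 107.4 mm on the carrier, against 110 expected for the lower box when it is against the fence. The measurement is uncertain by about 3 mm and the recess has 2.5 mm of play, so it does not by itself confirm the 106 mm limit. In the picture, the lower box is at the fence.
- **Surroundings:** The robot ended up clear of everything. I saw no bystander out of place, but I did not measure their positions at the end.

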